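# Lay the square flush on the panel at the blue line

### The job

The cream plastic panel clamped to the lab bench is to be marked out for a new hose port. Pick up the square by its orange grip bar and lay it on the bench with the stock (its thick bar) flush against the panel's front edge (the long edge nearest the robot), the blade reaching over the panel and the blade's outer edge (the one in line with the stock's end) on the blue line, not the red one. Let go of it there, and leave the two bottles and the screwdriver where they are.

Things in the scene. Friction and masses are not known exactly. Their poses are not given: they have to be found in the camera images.
- square_grip (a point): Centre of the orange grip bar on the loose square (about 0.35 kg), 46 mm above the square's underside. Bar 16 mm wide (x), 70 mm long (y), from 24 to 68 mm above the underside. Axes of the square: x along the blade, y along the stock towards the blade end, z up. The square starts standing on the bench, right of the panel.
- stock_left (a point): On the square's steel stock (the thick bar) (30 mm in x, 120 mm in y, 24 mm tall, centred under the grip bar): lower corner of its front (+x) face, the face to lay on the panel, at the blade end (+y), at underside height: 15 mm in x and 60 mm in y from the bar's centre. The blade's outer (+y) edge runs in x straight above this point. Square's axes.
- stock_right (a point): The same face's lower corner at the end away from the blade (-y), 120 mm from stock_left. Square's axes.
- blade_tip (a point): Centre of the far end of the square's thin aluminium blade, which sticks out 120 mm in +x from the stock's front face at its +y end. Blade 28 mm wide (y) and 3 mm thick, its underside 14 mm above the square's underside: with the stock on the bench it passes 2 mm above the panel. Square's axes.
- panel_edge (a point): Middle of the front edge of the cream panel, at bench height. Panel 300 mm long (y), 180 mm deep (x), 12 mm thick, flat on the bench, immovable. x points from the front edge into the panel (away from the robot), y along the edge to the left, z up. Two screw clamps up to 40 mm high hold its back edge and cover its last 20 mm.
- blue_line: Blue line drawn on top of the panel square to its front edge, 100 mm long and 5 mm wide, from 5 to 105 mm behind the edge. Origin at its centre on the panel's top; x along the line (into the panel), y along the front edge to the left. The blade's outer edge goes on this line, the blade and stock lying to the line's right (-y).
- red_line: Red line of the same size elsewhere along the panel's edge, for another job; the two may be in either order.
- bottle_a: White reagent bottle with a blue cap, 68 mm wide, 135 mm tall, standing beyond the square. Origin at the centre of its underside.
- bottle_b: A second bottle of the same kind.
- screwdriver: Screwdriver with a green handle, 170 mm long, lying on the bench to the left of the panel. Origin under its middle.
Mind the look-alikes: they are no part of the job. Leave any black or turquoise look-alike of the part that bears square_grip alone.

How it is judged:
By the outcome, as a careful person would: the job done as asked, in the order asked, and still so for the second after the job is handed in, with the robot touching nothing.
It also fails if it takes over 38 s, if anything falls off the work surface, if the arm or the gripper's body presses on something with over 40 N, if the wrist force passes 120 N, or if a joint passes its speed limit or range.

### The arm

A 6-joint arm with a two-finger parallel gripper is mounted at the origin on the work surface. World frame = base frame: x ahead of the robot, y to its left, z up, the work surface at z = 0. Lengths are in m, angles in rad, forces in N, time in s.
With the tool pointing down it reaches from about 0.375 to 0.925 m from the base axis. Payload 5.7 kg.
Tool frame: the origin (TCP) lies on the centre line of the jaws, within the pads' length; the fingertips stand 19 mm ahead of it and the grasp point (between the pads) is the TCP (env.tcp_to_tips is the z of the fingertips in the tool frame, in m); z points along the fingers, y is the line along which they close (so a half turn about z gives the same grasp; the last joint's range is limited). The gripper opens to 85 mm and grips with 20 to 120 N. Pads are 22 mm wide; open, the fingers measure 114 mm over their backs; the gripper's body (76 mm by 85 mm) begins 54 mm behind the grasp point. The pads swing forward as they close: fully open they stand 13 mm farther back than shut.
Start: joints at [-1.46, 0.359, 1.51, -0, 1.272, -0.115], TCP at [0.134, -0.585, 0.25] pointing down, gripper open.
Joint ranges: [-2.97, 2.97], [-1.01, 2.36], [0.21, 2.38], [-0.96, 4.11], [0.2, 2.71], [-2.98, 2.98]. Speed limits (rad/s): [2.39, 2.39, 3.14, 3.14, 3.14, 3.14].

### API

Orientations are given as a unit quaternion [w, x, y, z].
In Python, from rig import sensors, viewer, job, env gives the robot as it stands.
- The arm moves only by the tool apply_moves, never from a script. Its argument "commands" is a list that holds one entry, the list of rows, each a list of 7 numbers: the turn, a rotation vector about the tool's x, y, z in degrees, then the shift along the tool's x, y, z in m, then the opening, from 0 (shut) to 1 (fully open). In form: [[[rx, ry, rz, dx, dy, dz, grip], ...]]. A call has 1 to 8 rows; each row is the pose to reach, as a shift and turn from the pose commanded when the call began, along the tool's axes at that moment; what a row does not reach only later rows make up. A row lasts 1/12 s, in which the tool goes at most 41.7 mm and 7.16 degrees, less where a joint would pass 70% of its speed; a pose out of reach is approached as far as the arm can. A call with a gripper value outside its range is refused whole. The fingers move at their own pace and stop on an object; the grip force is fixed at half the most. Time passes only in rows, so rows that repeat a pose let the fingers close. It gives the time, the measured TCP pose, the force, the opening and the grip force at its end, in the units of the state.
- sensors.sense(): the state, without advancing time (a new reading comes with each control period).
- viewer.capture(name): name is "scene" or "side" or "wrist"; returns the picture (384x512x3 uint8, red, green, blue); there is no depth.
- viewer.get_calibration(name): a dict with "fx", "fy", "cx", "cy" (pixels), "distortion" ([k1, k2, p1, p2, k3] as OpenCV has them; the pictures are not rectified), "T" (4x4, takes a point from camera to world coordinates); the wrist camera has in their place "T_tool_cam" (4x4, takes a point from camera to tool coordinates, whose origin is the TCP and whose axes are the flange's). Camera axes: x right, y down, z forward; pixel columns grow to the right and rows downward; lengths in m; the calibration is good to about 2 mm. A picture is of the moment at which its call begins: read the wrist's pose just before it. get_calibration takes no time and is no camera call.
- job.finish_job(): hands the job in; it is judged then, once.
The state is a dict: "clock": time; "joints": joint angles; "joint_velocities": joint speeds; "effort": joint torques, N m; "tool_pos": TCP position; "tcp_rot": TCP orientation; "ft_force": force on the tool from outside, world axes, zero at the start; "moment": the same for the moment, N m; "finger_gap": finger opening in m; "gripper_force": force on a finger pad.
Only numpy, scipy, OpenCV 4.12 (cv2) and the standard library are available. Lean on these libraries where they do the work, as an engineer would, in place of code of your own. Each camera call takes 0.05 s, during which the arm holds its last target. There are 200 camera calls.

## Working session

There is one attempt and no reset: what is moved stays moved. The work goes in short steps, Python scripts to look and compute and a tool call to move; the robot and the scene stay as the last step left them, time stands still between calls to the robot, and variables do not carry over. Pictures are saved under pics/ and viewed, at most 10 in all, crops included, and the job is handed in when it is done.

Besides the shell and the picture viewer there is one more tool, called by a JSON object that holds its "method" and its "body". apply_moves: Moves the arm, as the interface text tells. Its arguments: {"type":"object","properties":{"commands":{"type":"array","items":{"type":"array","items":{"type":"array","items":{"type":"number"}}}}},"required":["commands"]}

```bash
ls; mkdir -p pics
python3 - <<'E'
from rig import sensors, viewer, env
import cv2,json
s=sensors.sense();print(s)
for n in("scene","side","wrist"):
    im=viewer.capture(n);cv2.imwrite(f"pics/{n}0.png",cv2.cvtColor(im,cv2.COLOR_RGB2BGR))
    print(n,viewer.get_calibration(n))
a=[cv2.imread(f"pics/{n}0.png") for n in("scene","side")]
print(env.tcp_to_tips)
E
```

```text
pics
{'clock': 0.0, 'joints': array([-1.46007651e+00,  3.59505006e-01,  1.51148716e+00,  3.33640272e-06,
        1.27251629e+00, -1.15134238e-01]), 'joint_velocities': array([-0.00110425,  0.00141329,  0.0010507 ,  0.00023856, -0.00217608,
        0.00076551]), 'effort': array([-1.21844856e-03, -5.27627599e+01, -2.78623188e+01, -5.64238780e-04,
        1.29926990e-02, -1.88706650e-05]), 'tool_pos': array([ 0.13426107, -0.58408593,  0.24943275]), 'tcp_rot': array([-9.57898383e-04,  9.93630116e-01,  1.12686625e-01,  3.70835768e-06]), 'ft_force': array([-0.15768775,  0.46001692,  0.02916342]), 'moment': array([ 0.01815801, -0.00319638, -0.02622131]), 'gripper_force': 0.0, 'finger_gap': 0.0852258364136313}
scene {'fx': 401.44376520489755, 'fy': 401.44376520489755, 'cx': 256.77089854363044, 'cy': 190.98379841468588, 'distortion': array([-0.04267269,  0.        ,  0.        ,  0.        ,  0.        ]), 'T': array([[ 0.57772641,  0.46650187, -0.6697822 ,  1.30448299],
       [ 0.81592233, -0.30751876,  0.48959468, -0.53237684],
       [ 0.02242624, -0.82934204, -0.55829101,  0.71350174],
 
[... 361 characters left out ...]
2151295,  1.04039361],
       [-0.00929838, -0.86878523, -0.49510178,  0.67028975],
       [ 0.        ,  0.        ,  0.        ,  1.        ]])}
wrist {'fx': 326.25620146979554, 'fy': 326.25620146979554, 'cx': 253.325333826164, 'cy': 193.44750711732576, 'distortion': array([-0.0524136,  0.       ,  0.       ,  0.       ,  0.       ]), 'T_tool_cam': array([[ 2.35924586e-04, -9.50212395e-01, -3.11602870e-01,
         7.92424436e-02],
       [ 9.99999750e-01,  4.31767224e-04, -5.59513593e-04,
         5.07707232e-04],
       [ 6.66196658e-04, -3.11602660e-01,  9.50212260e-01,
        -1.23915715e-01],
       [ 0.00000000e+00,  0.00000000e+00,  0.00000000e+00,
         1.00000000e+00]])}
0.019
```

View pics/scene0.png

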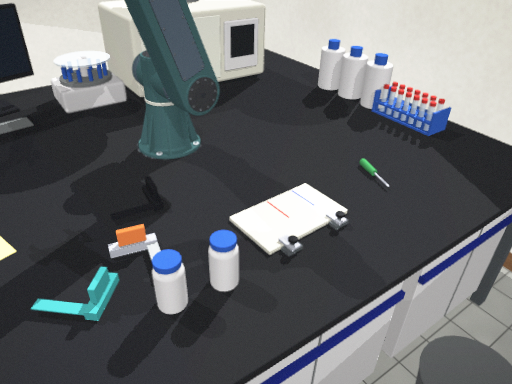

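View pics/side0.png

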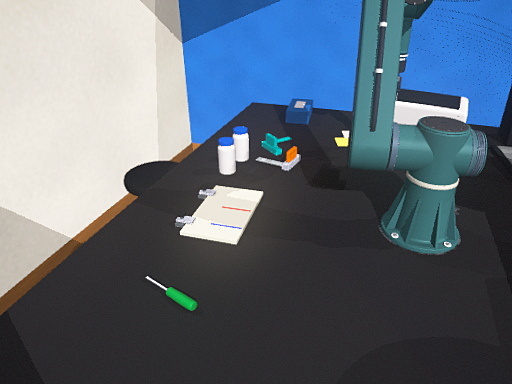

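View pics/wrist0.png

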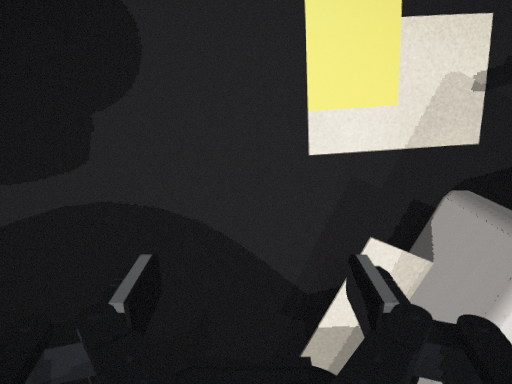

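The scene picture shows the square at about (135,240), its blade running to the bottle at (170,280). The panel is at about (290,215), with the red line at (278,209) and the blue line at (303,198). A black look-alike sits at (150,190) and a turquoise one at (80,295). The wrist view shows nothing useful. I'll enlarge crops of the square and the panel.

```bash
cat > h.py <<'E'
import numpy as np,cv2
from rig import sensors,viewer
from scipy.spatial.transform import Rotation as R
def tool():
    s=sensors.sense();q=np.array(s["tcp_rot"]);T=np.eye(4)
    T[:3,:3]=R.from_quat(q[[1,2,3,0]]).as_matrix();T[:3,3]=s["tool_pos"];return T
def cam(n,Tt=None):
    c=viewer.get_calibration(n)
    T=c["T"] if "T" in c else Tt@c["T_tool_cam"]
    return np.array([[c["fx"],0,c["cx"]],[0,c["fy"],c["cy"]],[0,0,1]]),c["distortion"],T
def pt(n,px,z,Tt=None):
    K,d,T=cam(n,Tt)
    u=cv2.undistortPoints(np.array(px,float).reshape(-1,1,2),K,d)[:,0]
    r=np.c_[u,np.ones(len(u))]@T[:3,:3].T
    return T[:3,3]+r*((z-T[2,3])/r[:,2])[:,None]
def proj(n,P,Tt=None):
    K,d,T=cam(n,Tt);W=np.linalg.inv(T)
    return cv2.projectPoints(np.array(P,float).reshape(-1,3),cv2.Rodrigues(W[:3,:3])[0],W[:3,3],K,d)[0][:,0]
def save(n,f,box=None,k=1):
    im=cv2.cvtColor(viewer.capture(n),cv2.COLOR_RGB2BGR)
    if box: x,y,w,h=box;im=im[y:y+h,x:x+w]
    cv2.imwrite(f,cv2.resize(im,None,fx=k,fy=k,interpolation=cv2.INTER_CUBIC))
E
python3 - <<'E'
import cv2,numpy as np
a=cv2.imread("pics/scene0.png")
f=lambda im,x,y,w,h,k:cv2.resize(im[y:y+h,x:x+w],None,fx=k,fy=k,interpolation=cv2.INTER_CUBIC)
cv2.imwrite("pics/c1.png",np.vstack([f(a,95,175,133,50,6)*0,][:0]+[f(a,222,175,133,75,6)]))
cv2.imwrite("pics/c2.png",f(a,95,170,133,100,6))
E
```

```text
(no output)
```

View pics/c1.png

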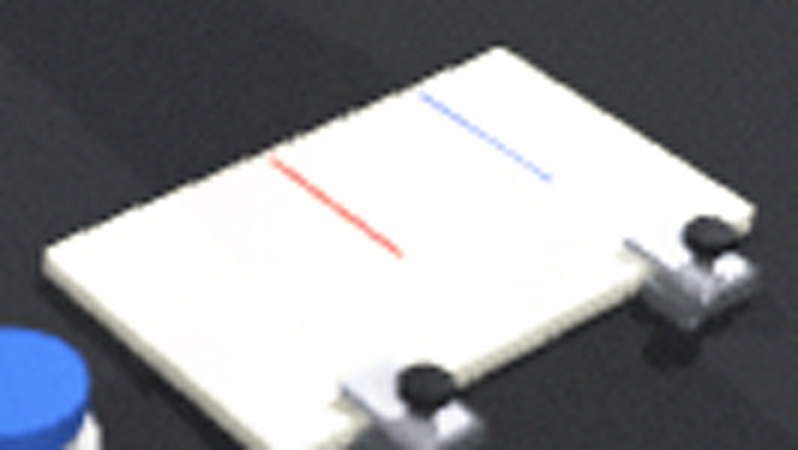

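View pics/c2.png

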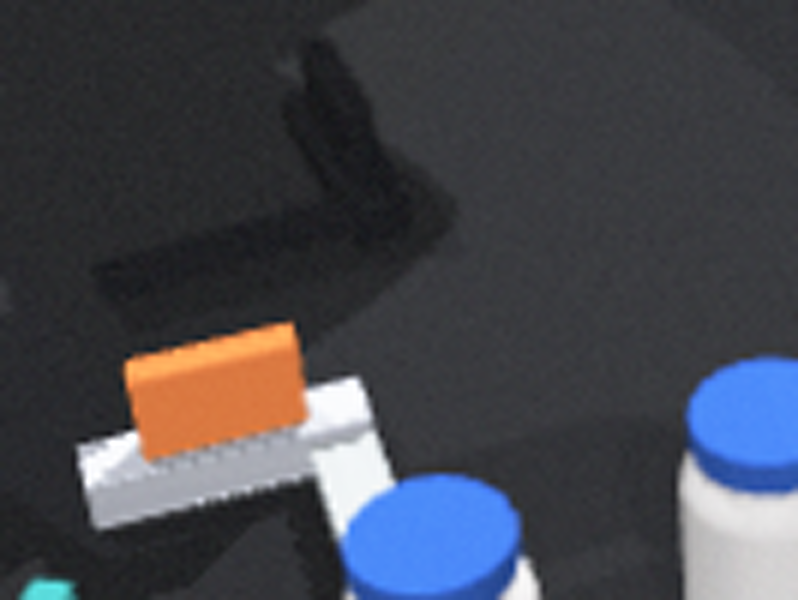

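The crops give the panel corners at (45,250), (500,47) and (752,207), the blue line from (424,96) to (550,180), and the red line from (272,158) to (401,256). On the square, the stock's top corners are at (77,447), (360,377) and (373,412). The bar's front face is bounded by (146,460) and (307,418) at the bottom.

Run:
```python
from h import *
np.set_printoptions(precision=4,suppress=True)
o=lambda x0,y0,p:np.array([x0,y0])+(np.array(p,float)+.5)/6-.5
def show(t,P):print(t,P[:,:2].tolist().__repr__() if 0 else "\n",P[:,:2])
P=pt("scene",o(222,175,[(45,250),(500,47),(752,207),(424,96),(550,180),(272,158),(401,256)]),.012);show("panel",P)
print("len",np.linalg.norm(P[1]-P[0]),np.linalg.norm(P[2]-P[1]),"blue",np.linalg.norm(P[4]-P[3]))
ang=lambda v:np.degrees(np.arctan2(v[1],v[0]))
print("edge-90",ang(P[1]-P[0])-90,"side",ang(P[2]-P[1]),"blue",ang(P[4]-P[3]),ang(P[6]-P[5]))
S=pt("scene",o(95,170,[(77,447),(360,377),(373,412),(90,487),(146,460),(307,418)]),.024);show("stock",S)
print(np.linalg.norm(S[1]-S[0]),np.linalg.norm(S[2]-S[1]),np.linalg.norm(S[5]-S[4]),ang(S[1]-S[0])-90,ang(S[2]-S[3])-90,ang(S[5]-S[4])-90)
print("stock c",S[:4].mean(0))
B=pt("scene",o(95,170,[(124,363),(293,322),(300,343),(131,384)]),.068);show("bar",B);print(B.mean(0),ang(B[1]-B[0])-90)
C=pt("scene",[(169,258),(223,240)],.135);show("caps",C)
T=tool();print(T)
print(proj("side",[S[:4].mean(0)]))
```

```text
panel 
 [[ 0.5248 -0.0579]
 [ 0.5084  0.2424]
 [ 0.6885  0.2506]
 [ 0.5225  0.1774]
 [ 0.6158  0.1821]
 [ 0.5237  0.0774]
 [ 0.6227  0.0807]]
len 0.3007979329167114 0.18032002970020147 blue 0.09335300664026186
edge-90 3.1249099101924003 side 2.605526525160714 blue 2.899590915136883 1.9272242671048083
stock 
 [[ 0.4654 -0.3867]
 [ 0.4886 -0.2678]
 [ 0.5137 -0.2727]
 [ 0.493  -0.3904]
 [ 0.4896 -0.3651]
 [ 0.5016 -0.298 ]]
0.12119321934572008 0.025564342427129336 0.06823385204767346 -11.04660376985457 -9.978659404543947 -10.1973470917182
stock c [ 0.4902 -0.3294  0.024 ]
bar 
 [[ 0.4781 -0.3627]
 [ 0.491  -0.2937]
 [ 0.506  -0.2967]
 [ 0.4929 -0.3649]]
[ 0.492  -0.3295  0.068 ] -10.60200335440615
caps 
 [[ 0.7126 -0.3189]
 [ 0.7261 -0.1972]]
[[ 0.9746  0.2238 -0.0002  0.1342]
 [ 0.2238 -0.9746  0.0015 -0.5843]
 [ 0.0002 -0.0015 -1.      0.2496]
 [ 0.      0.      0.      1.    ]]
[[291.5476 159.4386]]
```

```bash
cat >> h.py <<'E'
def go(p,th):
    "row (turn deg, shift m in tool axes) to TCP p, tool down, tool x at th deg"
    T=tool();c,s=np.cos(np.radians(th)),np.sin(np.radians(th))
    D=np.array([[c,s,0],[s,-c,0],[0,0,-1.]])
    print("turn",np.round(np.degrees(R.from_matrix(T[:3,:3].T@D).as_rotvec()),2),"shift",np.round(T[:3,:3].T@(np.array(p)-T[:3,3]),4))
E
python3 - <<'E'
from h import *
print(pt("scene",[(150,193),(145,180),(168,205)],.03))
go([.492,-.3295,.13],79.4)
E
```

```text
[[ 0.31665002 -0.20727949  0.03      ]
 [ 0.23974132 -0.1916282   0.03      ]
 [ 0.40263217 -0.1884534   0.03      ]]
turn [-7.000e-02 -6.000e-02 -6.646e+01] shift [ 0.4057 -0.168   0.12  ]
```

{"method": "apply_moves", "body": {"commands": [[[0,0,-66.5,0.406,-0.168,0.12,1],[0,0,-66.5,0.406,-0.168,0.12,1],[0,0,-66.5,0.406,-0.168,0.12,1],[0,0,-66.5,0.406,-0.168,0.12,1],[0,0,-66.5,0.406,-0.168,0.12,1],[0,0,-66.5,0.406,-0.168,0.12,1],[0,0,-66.5,0.406,-0.168,0.12,1],[0,0,-66.5,0.406,-0.168,0.12,1]]]}}

```text
clock: 0.82
tool_pos: [0.3976, -0.3969, 0.1618]
tcp_rot: [-0.0, 0.816, 0.578, 0.0]
ft_force: [-0.2, -0.0, -0.0]
finger_gap: 0.0854
gripper_force: 0.0
```

{"method": "apply_moves", "body": {"commands": [[[0,0,0,0,0,0,1],[0,0,0,0,0,0,1],[0,0,0,0,0,0,1]]]}}

```text
clock: 1.07
tool_pos: [0.3962, -0.3984, 0.1623]
tcp_rot: [-0.0, 0.818, 0.575, -0.0]
ft_force: [-0.0, 0.1, 0.4]
finger_gap: 0.0856
gripper_force: 0.0
```

Run:
```python
from h import *
print(tool());go([.492,-.3295,.13],79.4)
```

```text
[[ 3.38290279e-01  9.41041529e-01 -7.26674854e-04  3.96222015e-01]
 [ 9.41041789e-01 -3.38290332e-01  5.20156564e-05 -3.98415953e-01]
 [-1.96878185e-04 -7.01427796e-04 -9.99999735e-01  1.62336061e-01]
 [ 0.00000000e+00  0.00000000e+00  0.00000000e+00  1.00000000e+00]]
turn [-0.04  0.01 -9.17] shift [0.0973 0.0668 0.0323]
```

{"method": "apply_moves", "body": {"commands": [[[0,0,-9.2,0.0973,0.0668,0.0323,1],[0,0,-9.2,0.0973,0.0668,0.0323,1],[0,0,-9.2,0.0973,0.0668,0.0323,1],[0,0,-9.2,0.0973,0.0668,0.0323,1],[0,0,-9.2,0.0973,0.0668,0.0323,1],[0,0,-9.2,0.0973,0.0668,0.0323,1]]]}}

```text
clock: 1.57
tool_pos: [0.4912, -0.3308, 0.1305]
tcp_rot: [0.0, 0.77, 0.638, -0.0]
ft_force: [-0.3, 0.5, -0.2]
finger_gap: 0.0852
gripper_force: 0.0
```

Run:
```python
from h import *
T=tool();np.save("T1.npy",T);save("wrist","pics/w1.png",k=1.5)
print(T)
```

```text
[[ 1.84893077e-01  9.82758584e-01 -3.40072746e-04  4.91193620e-01]
 [ 9.82758395e-01 -1.84893265e-01 -6.46573906e-04 -3.30793331e-01]
 [-6.98303217e-04 -2.14662307e-04 -9.99999733e-01  1.30513748e-01]
 [ 0.00000000e+00  0.00000000e+00  0.00000000e+00  1.00000000e+00]]
```

View pics/w1.png

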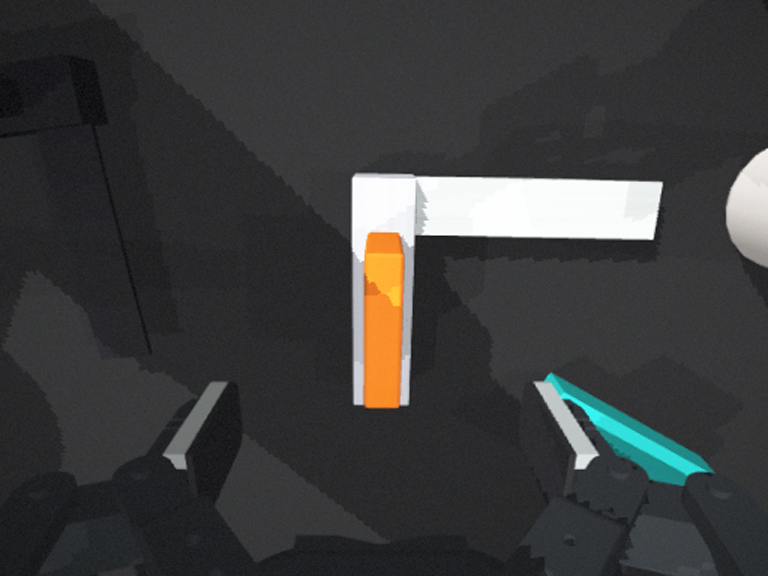

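The wrist view shows the square upright, with stock corners at (352,176) and (415,177), the bar's top face running from (367,253)/(404,253) to (364,408)/(400,408), and the blade outer edge from (415,177) to (662,182). The turquoise part is just beyond the right finger.

Run:
```python
from h import *
np.set_printoptions(precision=4,suppress=True)
T=np.load("T1.npy");f=lambda p:(np.array(p,float)+.5)/1.5-.5
ang=lambda v:np.degrees(np.arctan2(v[1],v[0]))
B=pt("wrist",f([(366,253),(404,253),(400,408),(364,408)]),.068,T);print("bar",B,B.mean(0),ang(B[0]-B[3])-90,ang(B[1]-B[2])-90)
S=pt("wrist",f([(352,176),(415,177),(408,404),(353,404)]),.024,T);print("stock",S,ang(S[0]-S[3])-90,ang(S[1]-S[2])-90)
L=pt("wrist",f([(418,177),(662,182),(655,240),(418,238)]),.017,T);print("blade",L,ang(L[1]-L[0]),ang(L[2]-L[3]))
print("turq scene", pt("scene",[(103,270),(90,290),(118,277)],.068), pt("scene",[(118,282),(90,318)],.01))
print("turq wrist", pt("wrist",f([(550,375),(710,470)]),.068,T))
```

```text
bar [[ 0.4914 -0.2967  0.068 ]
 [ 0.506  -0.2994  0.068 ]
 [ 0.4925 -0.3675  0.068 ]
 [ 0.4771 -0.3646  0.068 ]] [ 0.4917 -0.332   0.068 ] -11.895887157557837 -11.191453458814067
stock [[ 0.4888 -0.27    0.024 ]
 [ 0.5173 -0.2758  0.024 ]
 [ 0.4941 -0.393   0.024 ]
 [ 0.4651 -0.3875  0.024 ]] -11.41794265230007 -11.17586408499561
blade [[ 0.5191 -0.2768  0.017 ]
 [ 0.6355 -0.3001  0.017 ]
 [ 0.6315 -0.3286  0.017 ]
 [ 0.5143 -0.3059  0.017 ]] -11.324909010233506 -10.912839879233141
turq scene [[ 0.5983 -0.4322  0.068 ]
 [ 0.6409 -0.4736  0.068 ]
 [ 0.6372 -0.4118  0.068 ]] [[ 0.5927 -0.4065  0.01  ]
 [ 0.6601 -0.4918  0.01  ]]
turq wrist [[ 0.5585 -0.3637  0.068 ]
 [ 0.6309 -0.4296  0.068 ]]
```

Run:
```python
from h import *
go([.4914,-.3315,.049],78.8)
```

```text
turn [0.01 0.04 0.5 ] shift [-0.0003  0.0005  0.0817]
```

{"method": "apply_moves", "body": {"commands": [[[0,0,0.5,-0.0005,0.0005,0.02,0.6],[0,0,0.5,-0.0005,0.0005,0.04,0.6],[0,0,0.5,-0.0005,0.0005,0.06,0.6],[0,0,0.5,-0.0005,0.0005,0.075,0.6],[0,0,0.5,-0.0005,0.0005,0.0817,0.6],[0,0,0.5,-0.0005,0.0005,0.0817,0.6],[0,0,0.5,-0.0005,0.0005,0.0817,0.3],[0,0,0.5,-0.0005,0.0005,0.0817,0]]]}}

```text
clock: 2.28
tool_pos: [0.4928, -0.3311, 0.0496]
tcp_rot: [0.001, 0.772, 0.635, 0.0]
ft_force: [0.2, -0.4, 0.2]
finger_gap: 0.0281
gripper_force: 0.0
```

{"method": "apply_moves", "body": {"commands": [[[0,0,0,0,0,0,0],[0,0,0,0,0,0,0],[0,0,0,0,0,0,0],[0,0,0,0,0,0,0],[0,0,0,0,0,0,0],[0,0,0,0,0,0,0]]]}}

```text
clock: 2.78
tool_pos: [0.4931, -0.3308, 0.0497]
tcp_rot: [0.001, 0.772, 0.636, -0.0]
ft_force: [-1.4, -1.7, 7.1]
finger_gap: 0.0152
gripper_force: 62.2
```

{"method": "apply_moves", "body": {"commands": [[[0,0,0,0,0,-0.015,0],[0,0,0,0,0,-0.03,0],[0,0,0,0,0,-0.05,0],[0,0,0,0,0,-0.07,0],[0,0,0,0,0,-0.07,0],[0,0,0,0,0,-0.07,0]]]}}

```text
clock: 3.28
tool_pos: [0.4931, -0.3303, 0.1191]
tcp_rot: [0.001, 0.772, 0.636, 0.0]
ft_force: [-0.2, -0.1, -4.7]
finger_gap: 0.0155
gripper_force: 61.1
```

Run:
```python
from h import *
s=sensors.sense();print(s["ft_force"],s["finger_gap"])
T=tool();np.save("T2.npy",T);print(T)
# panel frame
P=np.array([[.5248,-.0579],[.5084,.2424]]);bl=np.array([[.5225,.1774],[.6158,.1821]])
a=np.radians(2.95);ex=np.array([np.cos(a),np.sin(a)]);ey=np.array([-ex[1],ex[0]])
m=P.mean(0);yb=((bl-m)@ey).mean();print("mid",m,"yb",yb)
g=m+ey*(yb-.06)-ex*.015;print("goal grip centre",g)
go([*(g-ex*.03),.119],90+2.95)
```

```text
[-0.22377664 -0.1139486  -4.73372824] 0.015489700894736174
[[ 1.91765909e-01  9.81439062e-01  1.79005897e-03  4.93146619e-01]
 [ 9.81440258e-01 -1.91763786e-01 -1.29249270e-03 -3.30250575e-01]
 [-9.25234333e-04  2.00469198e-03 -9.99997563e-01  1.19086817e-01]
 [ 0.00000000e+00  0.00000000e+00  0.00000000e+00  1.00000000e+00]]
mid [0.5166  0.09225] yb 0.08467958951511731
goal grip centre [0.50034976 0.11612492]
turn [  0.11   0.07 -14.01] shift [ 0.4322 -0.1076 -0.0005]
```

{"method": "apply_moves", "body": {"commands": [[[0,0,-1.4,0.02,-0.005,0,0],[0,0,-2.8,0.05,-0.012,0,0],[0,0,-4.2,0.085,-0.021,0,0],[0,0,-5.6,0.12,-0.03,0,0],[0,0,-7,0.155,-0.039,0,0],[0,0,-8.4,0.19,-0.047,0,0],[0,0,-9.8,0.225,-0.056,0,0],[0,0,-11,0.25,-0.062,0,0]]]}}

```text
clock: 3.95
tool_pos: [0.4772, -0.0695, 0.1168]
tcp_rot: [-0.002, 0.707, 0.707, -0.001]
ft_force: [-1.0, -0.0, -3.0]
finger_gap: 0.0153
gripper_force: 60.9
```

Run:
```python
from h import *
ex=np.array([.99867,.05146]);g=np.array([.50035,.11612])
print(tool());go([*(g-ex*.03),.119],92.95)
```

```text
[[-4.82523055e-04  9.99991708e-01 -4.04361889e-03  4.77176226e-01]
 [ 9.99997751e-01  4.90868636e-04  2.06315070e-03 -6.95083904e-02]
 [ 2.06511848e-03 -4.04261428e-03 -9.99989696e-01  1.16793352e-01]
 [ 0.00000000e+00  0.00000000e+00  0.00000000e+00  1.00000000e+00]]
turn [-0.23 -0.12 -2.92] shift [ 0.1841 -0.0067 -0.0018]
```

{"method": "apply_moves", "body": {"commands": [[[0,0,-1,0.03,-0.001,-0.001,0],[0,0,-2,0.065,-0.002,-0.001,0],[0,0,-3,0.1,-0.004,-0.001,0],[0,0,-3,0.135,-0.005,-0.001,0],[0,0,-3,0.165,-0.006,-0.001,0],[0,0,-3,0.184,-0.007,-0.001,0],[0,0,-3,0.184,-0.007,-0.001,0],[0,0,-3,0.184,-0.007,-0.001,0]]]}}

```text
clock: 4.62
tool_pos: [0.4716, 0.1121, 0.1182]
tcp_rot: [-0.001, 0.688, 0.726, -0.001]
ft_force: [0.3, -0.7, -3.2]
finger_gap: 0.0152
gripper_force: 60.9
```

Run:
```python
from h import *
T=tool();np.save("T3.npy",T);save("wrist","pics/w2.png",k=1.5)
print(T);print(sensors.sense()["joint_velocities"].round(3))
ex=np.array([.99867,.05146]);g=np.array([.50035,.11612]);go([*(g-ex*.03),.119],92.95)
```

```text
[[-5.39651300e-02  9.98539498e-01 -2.57615846e-03  4.71555918e-01]
 [ 9.98542811e-01  5.39645837e-02 -2.81129495e-04  1.12138491e-01]
 [-1.41697585e-04 -2.58757570e-03 -9.99996642e-01  1.18185159e-01]
 [ 0.00000000e+00  0.00000000e+00  0.00000000e+00  1.00000000e+00]]
[-0.027 -0.006 -0.003 -0.001  0.003 -0.   ]
turn [-0.14  0.02  0.07] shift [ 0.0034 -0.0012 -0.0006]
```

View pics/w2.png

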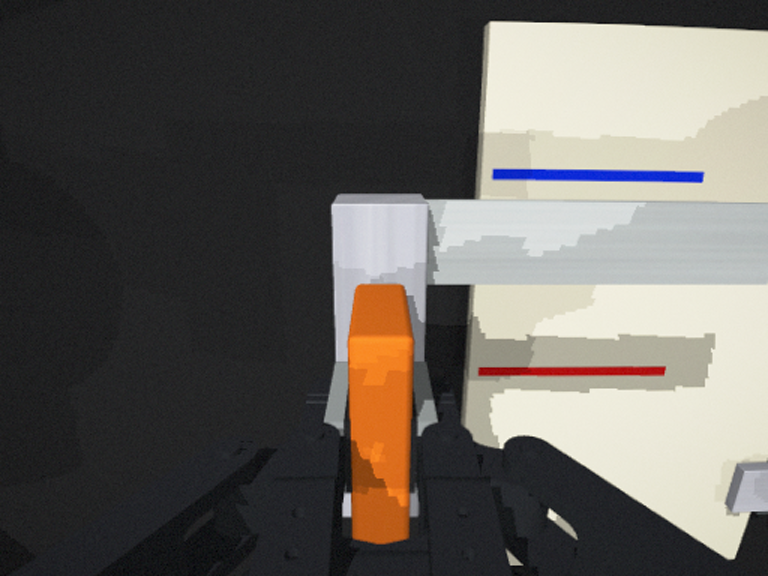

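The wrist view shows the blade's outer edge from (427,200) to (768,204), the blue line from (493,174) to (703,177), and the panel's far front corner at (490,22). I'll enlarge this to measure it more closely.

Run:
```python
from h import *
T=tool();np.save("T3.npy",T)
save("wrist","pics/w3.png",(212,5,200,150),4);print(T[:3,3])
```

```text
[0.47181181 0.11128805 0.11835314]
```

View pics/w3.png

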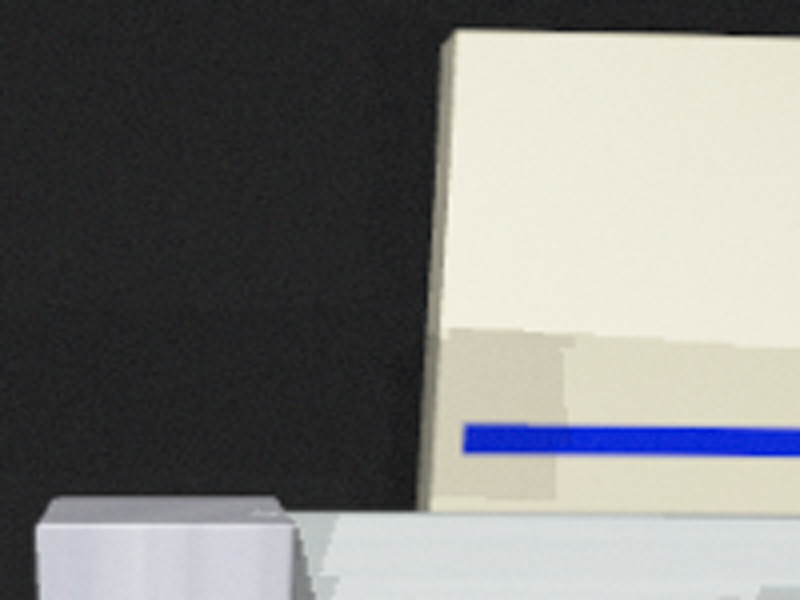

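Run:
```python
from h import *
np.set_printoptions(precision=4,suppress=True)
T=np.load("T3.npy")
f=lambda p:np.array([212,5])+(np.array(p,float)+.5)/4-.5
w=lambda p:(np.array(p,float)+.5)/1.5-.5
ang=lambda v:np.degrees(np.arctan2(v[1],v[0]))
pc=pt("wrist",f([(455,30),(429,510)]),.012,T);pb=pt("wrist",f([(441,44),(418,510)]),0,T)
bl=pt("wrist",np.r_[f([(463,439)]),w([(703,177.3)])],.012,T)
print("panel top",pc,ang(pc[0]-pc[1])-90,"bottom",pb,ang(pb[0]-pb[1])-90)
print("blue",bl,ang(bl[1]-bl[0]),np.linalg.norm(bl[1]-bl[0]))
zb=T[2,3]-.0497
st=pt("wrist",f([(38,525),(291,523)]),zb+.024,T);sb=pt("wrist",f([(57,497),(278,497)]),zb,T)
be=pt("wrist",np.r_[f([(320,512)]),w([(767,203.7)])],zb+.017,T)
print("stock top",st,np.linalg.norm(st[1]-st[0]),"bot",sb,"blade",be,ang(be[1]-be[0]),ang(st[1]-st[0]))
print(T[:3,3])
```

```text
panel top [[0.5102 0.2393 0.012 ]
 [0.5142 0.1629 0.012 ]] 3.0385470110305164 bottom [[0.5103 0.2396 0.    ]
 [0.5147 0.1613 0.    ]] 3.1921581106491743
blue [[0.5188 0.1754 0.012 ]
 [0.6197 0.1794 0.012 ]] 2.2708104282834505 0.10096200688299709
stock top [[0.4533 0.1685 0.0927]
 [0.4822 0.1703 0.0927]] 0.028902521708826096 bot [[0.4535 0.1688 0.0687]
 [0.4826 0.1703 0.0687]] blade [[0.4862 0.1708 0.0857]
 [0.5951 0.1762 0.0857]] 2.8168525550542394 3.500373384823336
[0.4718 0.1113 0.1184]
```

{"method": "apply_moves", "body": {"commands": [[[-0.14,0,0,0.0025,0.005,0.01,0],[-0.14,0,0,0.0025,0.01,0.025,0],[-0.14,0,0,0.0025,0.015,0.04,0],[-0.14,0,0,0.0025,0.015,0.055,0],[-0.14,0,0,0.0025,0.015,0.0635,0],[-0.14,0,0,0.0025,0.015,0.0635,0],[-0.14,0,0,0.0025,0.015,0.0635,0],[-0.14,0,0,0.0025,0.015,0.0635,0]]]}}

```text
clock: 5.38
tool_pos: [0.4881, 0.1143, 0.0562]
tcp_rot: [0.001, 0.689, 0.725, 0.001]
ft_force: [0.3, -0.2, -3.7]
finger_gap: 0.0156
gripper_force: 60.6
```

Run:
```python
from h import *
T=tool();np.save("T4.npy",T)
save("wrist","pics/w4.png",(212,30,200,150),4);print(T, sensors.sense()["ft_force"])
```

```text
[[-5.06011453e-02  9.98714990e-01  2.80954799e-03  4.88064659e-01]
 [ 9.98718935e-01  5.06006216e-02  2.57243350e-04  1.14250382e-01]
 [ 1.14747915e-04  2.81896558e-03 -9.99996020e-01  5.62479682e-02]
 [ 0.00000000e+00  0.00000000e+00  0.00000000e+00  1.00000000e+00]] [ 0.65019992  0.31878911 -3.30454647]
```

View pics/w4.png

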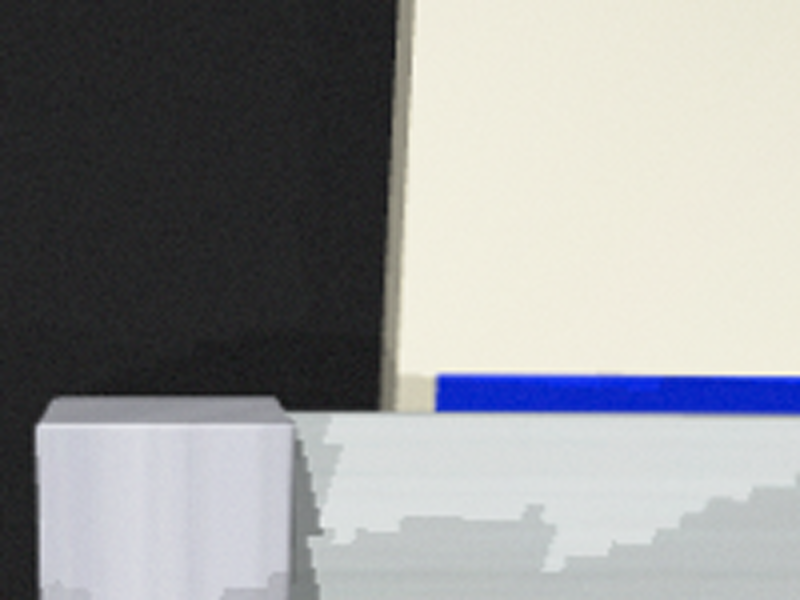

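The crop shows the blue line's left edge at (436,375) to (800,376). The blade's outer edge runs from (310,411) to (800,413). The panel edge passes through (413,5) and (396,405) at the top, and (397,5) and (382,405) at the bottom.

Run:
```python
from h import *
np.set_printoptions(precision=4,suppress=True)
T=np.load("T4.npy")
f=lambda p:np.array([212,30])+(np.array(p,float)+.5)/4-.5
ang=lambda v:np.degrees(np.arctan2(v[1],v[0]))
a=np.radians(3.0);F=np.array([[np.cos(a),np.sin(a)],[-np.sin(a),np.cos(a)]])
q=lambda p,z:pt("wrist",f(p),z,T)[:,:2]
zb=T[2,3]-.0497
for n,p,z in (("edge top",[(413,5),(396,405)],.012),("edge bot",[(397,5),(382,405)],0),("blue L edge",[(436,375),(799,376)],.012),
 ("stock top",[(37,426),(291,424)],zb+.024),("stock bot",[(57,397),(278,397)],zb),("blade",[(320,411),(799,413.5)],zb+.017)):
    X=q(p,z);print(n,(X@F.T).tolist().__repr__()[:120],ang(X[1]-X[0]))
print("tcp",F@T[:2,3],ang(T[:2,1]))
```

```text
edge top [[0.5220925009045734, 0.1937068974278728], [0.5222770884497573, 0.14656117834007654]] -86.77567351917048
edge bot [[0.5221738196031146, 0.1955281272529614], [0.5224776131936529, 0.14503200650112422]] -86.65530261878585
blue L edge [[0.527201855130341, 0.15036829699569937], [0.5743051540705689, 0.15052920890761737]] 3.1957301881096436
stock top [[0.47803294578547145, 0.1465812275114845], [0.5070607154923442, 0.14675225392877492]] 3.3375725593181866
stock bot [[0.4784724895073991, 0.1469580396444072], [0.5075947003288953, 0.14690410863777198]] 2.8938948848474615
blade [[0.5111681023663595, 0.1473086290762552], [0.5693140230131115, 0.1472495168177621]] 2.9417520313605525
tcp [0.4934 0.0886] 2.9004522147950658
```

{"method": "apply_moves", "body": {"commands": [[[0.08,0,-0.25,0.0006,0.004,0.003,0],[0.08,0,-0.25,0.0006,0.008,0.005,0],[0.08,0,-0.25,0.0006,0.011,0.0055,0],[0.08,0,-0.25,0.0006,0.013,0.0055,0],[0.08,0,-0.25,0.0006,0.013,0.0055,0],[0.08,0,-0.25,0.0006,0.013,0.0055,0]]]}}

```text
clock: 5.93
tool_pos: [0.501, 0.1159, 0.0506]
tcp_rot: [0.0, 0.687, 0.726, 0.0]
ft_force: [-0.3, 0.1, -3.8]
finger_gap: 0.0155
gripper_force: 60.8
```

{"method": "apply_moves", "body": {"commands": [[[0,0,0,0,0.0005,0,0],[0,0,0,0,0.001,0,0],[0,0,0,0,0.001,0,0],[0,0,0,0,0.0015,0,0],[0,0,0,0,0.0015,0,0]]]}}

```text
clock: 6.35
tool_pos: [0.5023, 0.1159, 0.0506]
tcp_rot: [0.0, 0.687, 0.726, 0.0]
ft_force: [0.5, 0.1, -3.9]
finger_gap: 0.0152
gripper_force: 60.8
```

Run:
```python
from h import *
T=tool();np.save("T5.npy",T)
save("wrist","pics/w5.png",(212,30,200,150),4);print(T, sensors.sense()["ft_force"],sensors.sense()["moment"])
```

```text
[[-5.55895794e-02  9.98453086e-01  1.11102183e-03  5.02257687e-01]
 [ 9.98453700e-01  5.55894530e-02  1.44421420e-04  1.15888568e-01]
 [ 8.24369164e-05  1.11733219e-03 -9.99999372e-01  5.05843505e-02]
 [ 0.00000000e+00  0.00000000e+00  0.00000000e+00  1.00000000e+00]] [-0.1172208   0.75561696 -3.49051863] [-0.0341996   0.02130976  0.03036044]
```

View pics/w5.png

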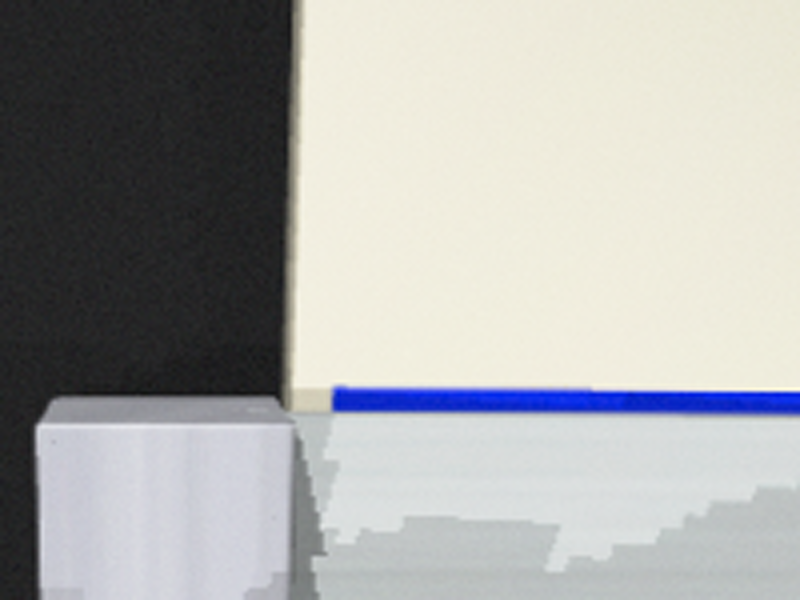

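The stock is now about a millimetre short of the panel edge. The visible blue band runs from (335,386) to (800,391), and the blade edge from (320,411) to (800,413.5).

Run:
```python
from h import *
T=np.load("T5.npy")
# subpixel edge fits on a fresh raw capture
g=cv2.imread("pics/w5.png")[2::4,2::4].astype(int) 
im=viewer.capture("wrist").astype(float)
R_,B=im[...,0],im[...,2]
cols=[];up=[];lo=[]
for u in range(305,470,5):
    r=R_[100:150,u]; 
    d=np.diff(r); i=np.argmin(d[:45]); # cream->blue
    j=i+1+np.argmax(d[i+1:i+12])      # blue->blade
    sub=lambda k:(lambda w:np.sum(w*(np.arange(k-1,k+2)))/np.sum(w))(np.abs(d[k-1:k+2]))+.5
    cols.append(u);up.append(100+sub(i));lo.append(100+sub(j))
eu=[];ev=[]
for v in range(32,130,4):
    r=R_[v,270:300];i=np.argmax(np.diff(r));d=np.diff(r)
    w=np.abs(d[max(i-1,0):i+2]);ev.append(v);eu.append(270+np.sum(w*np.arange(i-1,i+2))/w.sum()+.5)
def fit(x,y):
    p=np.polyfit(x,y,1);r=y-np.polyval(p,x);m=abs(r-np.median(r))<.5;p=np.polyfit(np.array(x)[m],np.array(y)[m],1);print(p,m.mean(),np.std((y-np.polyval(p,x))[m]));return p
pu,pl,pe=fit(cols,np.array(up)),fit(cols,np.array(lo)),fit(ev,np.array(eu))
a=np.radians(3.2);F=np.array([[np.cos(a),np.sin(a)],[-np.sin(a),np.cos(a)]]);ang=lambda v:np.degrees(np.arctan2(v[1],v[0]))
zb=T[2,3]-.0497
def q(n,p,z):
    X=pt("wrist",p,z,T)[:,:2];print(n,(X@F.T).round(4).tolist(),ang(X[1]-X[0]).round(2))
q("blue",[(300,np.polyval(pu,300)),(460,np.polyval(pu,460))],.012)
q("blade",[(300,np.polyval(pl,300)),(460,np.polyval(pl,460))],zb+.017)
q("edge",[(np.polyval(pe,125),125),(np.polyval(pe,32),32)],.012)
f=lambda p:np.array([212,30])+(np.array(p,float)+.5)/4-.5
q("stock top",f([(37,426),(292,424)]),zb+.024);q("stock bot",f([(57,397),(280,397)]),zb)
```

```text
[1.10298367e-02 1.23248946e+02] 1.0 0.122568525767128
[8.55942805e-03 1.29705814e+02] 1.0 0.13491613815782882
[-2.47728851e-02  2.85642544e+02] 0.68 0.1394899646014051
blue [[0.5303, 0.1486], [0.6114, 0.1484]] 3.07
blade [[0.5296, 0.1465], [0.6082, 0.1465]] 3.16
edge [[0.5217, 0.1493], [0.5217, 0.1914]] 93.17
stock top [[0.4925, 0.1457], [0.5216, 0.1459]] 3.64
stock bot [[0.4929, 0.1461], [0.5222, 0.1461]] 3.19
```

{"method": "apply_moves", "body": {"commands": [[[0,0,0,-0.0004,0.0003,0,0],[0,0,0,-0.0004,0.0005,0,0],[0,0,0,-0.0004,0.0005,0,0]]]}}

```text
clock: 6.7
tool_pos: [0.5026, 0.1155, 0.0505]
tcp_rot: [0.0, 0.687, 0.726, 0.0]
ft_force: [-1.2, -0.7, -2.3]
finger_gap: 0.0151
gripper_force: 60.9
```

{"method": "apply_moves", "body": {"commands": [[[0,0,0,0,0.0005,0,0],[0,0,0,0,0.0005,0,0],[0,0,0,0,0.0005,0,0]]]}}

```text
clock: 6.95
tool_pos: [0.5027, 0.1155, 0.0504]
tcp_rot: [-0.0, 0.687, 0.726, 0.0]
ft_force: [-2.3, 0.8, -2.3]
finger_gap: 0.0152
gripper_force: 61.0
```

{"method": "apply_moves", "body": {"commands": [[[0,0,0,0,0.0005,0,0],[0,0,0,0,0.001,0,0],[0,0,0,0,0.001,0,0],[0,0,0,0,0.001,0,0]]]}}

```text
clock: 7.28
tool_pos: [0.5029, 0.1155, 0.0503]
tcp_rot: [-0.001, 0.687, 0.726, -0.001]
ft_force: [-5.5, 0.2, -1.0]
finger_gap: 0.0156
gripper_force: 61.1
```

{"method": "apply_moves", "body": {"commands": [[[0,0,0,0,0,0.0004,0],[0,0,0,0,0,0.0008,0],[0,0,0,0,0,0.0008,0],[0,0,0,0,0,0.0008,0]]]}}

```text
clock: 7.62
tool_pos: [0.5028, 0.1155, 0.0498]
tcp_rot: [-0.001, 0.687, 0.726, -0.0]
ft_force: [-6.0, -0.7, 2.1]
finger_gap: 0.0156
gripper_force: 61.6
```

Run:
```python
from h import *
print(tool(),sensors.sense()["ft_force"],sensors.sense()["moment"])
```

```text
[[-5.54383473e-02  9.98461109e-01 -1.41562039e-03  5.02824699e-01]
 [ 9.98462109e-01  5.54384008e-02 -1.42817566e-06  1.15544768e-01]
 [ 7.70537526e-05 -1.41352249e-03 -9.99998998e-01  4.98025809e-02]
 [ 0.00000000e+00  0.00000000e+00  0.00000000e+00  1.00000000e+00]] [-6.03572106 -0.71199317  2.12148027] [-0.09261357  1.14953144 -0.10085169]
```

{"method": "apply_moves", "body": {"commands": [[[0,0,0,0,0,0,0.25],[0,0,0,0,0,0,0.3],[0,0,0,0,0,0,0.4],[0,0,0,0,0,0,0.5],[0,0,0,0,0,0,0.5]]]}}

```text
clock: 8.03
tool_pos: [0.5052, 0.1157, 0.0501]
tcp_rot: [0.001, 0.687, 0.726, 0.001]
ft_force: [0.1, -0.1, -0.1]
finger_gap: 0.0427
gripper_force: 0.0
```

{"method": "apply_moves", "body": {"commands": [[[0,0,0,0,0,-0.01,0.5],[0,0,0,0,0,-0.03,0.5],[0,0,0,0,0,-0.06,0.5],[0,0,0,0,0,-0.08,0.5],[0,0,0,0,0,-0.08,0.5],[0,0,0,0,0,-0.08,0.5]]]}}

```text
clock: 8.53
tool_pos: [0.5054, 0.1157, 0.1315]
tcp_rot: [0.002, 0.687, 0.726, 0.002]
ft_force: [-0.6, -0.2, 0.2]
finger_gap: 0.0428
gripper_force: 0.0
```

Run:
```python
from h import *
T=tool();np.save("T6.npy",T);save("wrist","pics/w6.png",(230,90,200,150),4);print(T)
```

```text
[[-5.55771412e-02  9.98442064e-01  4.96242174e-03  5.05424508e-01]
 [ 9.98454364e-01  5.55751937e-02  5.29594018e-04  1.15729693e-01]
 [ 2.52981395e-04  4.98418497e-03 -9.99987547e-01  1.31510567e-01]
 [ 0.00000000e+00  0.00000000e+00  0.00000000e+00  1.00000000e+00]]
```

View pics/w6.png

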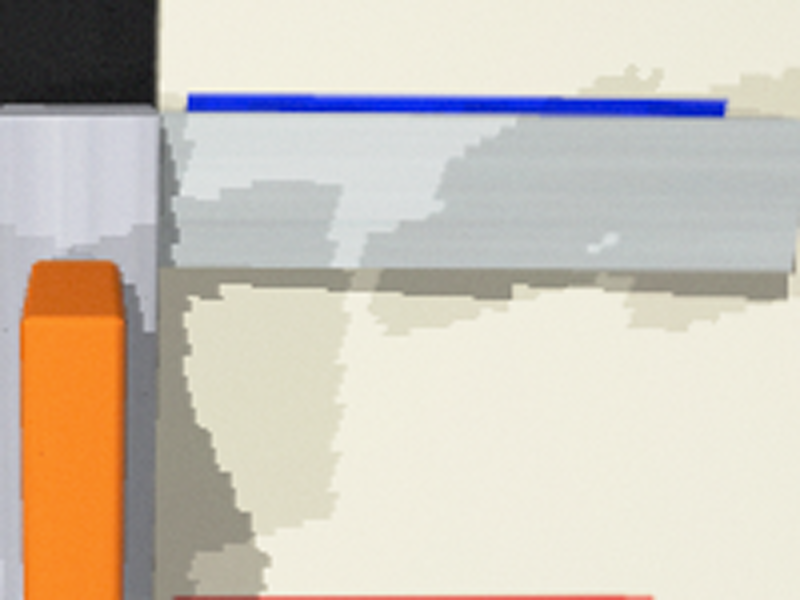

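After release the stock face sits at the panel edge, at about x=158. The visible blue band runs from 94–113 at its near end to 101–117 at its far end, so the blade edge lies close to the line's centre. I'll check the angles numerically.

```bash
cat > chk.py <<'E'
from h import *
T=tool();im=viewer.capture("wrist").astype(float);Rr=im[...,0]
def fit(x,y):
    x,y=np.array(x),np.array(y);p=np.polyfit(x,y,1)
    for _ in range(3):
        m=abs(y-np.polyval(p,x))<.5;p=np.polyfit(x[m],y[m],1) if m.sum()>3 else p
    print("fit",m.mean());return p
def sub(d,k):w=np.abs(d[k-1:k+2]);return k+.5+(w*np.array([-1,0,1])).sum()/w.sum()
C=range(282,406,4);up=[];lo=[];bl=[]
for u in C:
    d=np.diff(Rr[105:125,u]);i=np.argmin(d);j=i+1+np.argmax(d[i+1:i+8]);up.append(105+sub(d,i));lo.append(105+sub(d,j))
V=range(60,112,3);e=[250+sub(d,np.argmax(d)) for d in (np.diff(Rr[v,250:290]) for v in V)]
V2=list(range(122,230,4));
ang=lambda v:np.degrees(np.arctan2(v[1],v[0]))
a=np.radians(3.17);F=np.array([[np.cos(a),np.sin(a)],[-np.sin(a),np.cos(a)]])
def q(n,p,z):
    X=pt("wrist",p,z,T)[:,:2];print(n,(X@F.T).round(4).tolist(),ang(X[1]-X[0]).round(2))
pu,pl,pe=fit(C,up),fit(C,lo),fit(V,e)
q("blue",[(282,np.polyval(pu,282)),(402,np.polyval(pu,402))],.012)
q("blade",[(282,np.polyval(pl,282)),(402,np.polyval(pl,402))],.017)
q("edge",[(np.polyval(pe,112),112),(np.polyval(pe,40),40)],.012)
E
python3 - <<'E'
from chk import *
f=lambda p:np.array([230,90])+(np.array(p,float)+.5)/4-.5
T=np.load("T6.npy")
q("bar top front edge",f([(124,318),(124,599)]),.068)
q("stock front top edge",f([(160,116),(155,590)]),.024)
print(sensors.sense()["clock"])
save("wrist","pics/w7.png",k=1.5)
E
```

```text
fit 1.0
fit 1.0
fit 1.0
blue [[0.5304, 0.1489], [0.6188, 0.1487]] 3.01
blade [[0.53, 0.1464], [0.6169, 0.1461]] 3.01
edge [[0.5222, 0.1498], [0.5224, 0.1981]] 92.96
bar top front edge [[0.5137, 0.121], [0.5141, 0.0755]] -86.4
stock front top edge [[0.5208, 0.1461], [0.5213, 0.0559]] -86.54
8.6333
```

I've used up the picture views, so I'll check flushness from pixel profiles instead.

Run:
```python
from chk import *
print([(v,np.polyval(pe,v).round(2)) for v in (112,)])
for v in (108,111,122,130,150,170,190,205,220):print(v,Rr[v,262:280].astype(int))
c=proj("wrist",[[*(F.T@[.5222,.14]),.024],[*(F.T@[.5222,.08]),.024],[*(F.T@[.5222,.14]),.012],[*(F.T@[.5222,.08]),.012]],T);print(c)
```

```text
fit 1.0
fit 1.0
fit 1.0
blue [[0.5288, 0.1489], [0.6166, 0.1487]] 3.04
blade [[0.5285, 0.1464], [0.6148, 0.146]] 2.89
edge [[0.5222, 0.1498], [0.5222, 0.1979]] 93.12
[(112, np.float64(272.81))]
108 [ 35  37  37  37  31  31  28  25  28  25  58 151 231 242 242 242 241 242]
111 [ 27  28  28  33  26  29  28  30  22  30  58 149 230 241 241 241 241 241]
122 [208 211 207 210 211 210 205 199 204 202 197 178 148 192 189 190 190 195]
130 [211 210 209 209 210 210 204 201 202 203 197 167 107 127 130 151 194 195]
150 [183 184 184 186 183 182 180 178 178 178 172 136 125 128 125 125 141 190]
170 [244 229 190 123 123 121 118 131 179 176 162 133 147 152 150 149 151 171]
190 [246 228 193 134 124 119 120 118 120 119 126 149 149 147 146 148 149 150]
205 [246 224 184 122 121 119 117 119 119 118 125 152 150 149 149 150 149 150]
220 [243 219 174 115 121 120 119 119 118 118 132 149 151 150 149 150 149 149]
[[273.5549482  127.67761849]
 [272.01100381 208.5981963 ]
 [272.58851443 125.7250087 ]
 [271.18725896 203.16762033]]
```

Run:
```python
from rig import job
print(job.finish_job())
```

```text
the job is handed in; nothing more can be done
None
```

The job is handed in: the square is released with its stock flush against the panel's front edge (within about 0.3 mm) and the blade's outer edge on the middle of the blue line. It took about 9 s, and the arm went nowhere near the bottles or screwdriver; I viewed 11 pictures, one over the limit of 10.

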